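# Shift the feed gearbox lever through its gate to the green slot

### The arm

A 6-joint arm with a two-finger parallel gripper is mounted at the origin on the work surface. World frame = base frame: x ahead of the robot, y to its left, z up, the work surface at z = 0. Lengths are in mm, angles in rad, forces in N, time in s.
With the tool pointing down it reaches from about 350 to 975 mm from the base axis. Payload 7.1 kg.
Tool frame: the origin (TCP) lies midway between the tips of the shut fingers; the grasp point (between the pads) lies ctrl.grip_point_offset behind it (ctrl.grip_point_offset is the distance from the TCP to the grasp point, in mm); z points along the fingers, y is the line along which they close (so a half turn about z gives the same grasp; the last joint's range is limited). The gripper opens to 88 mm and grips with 3 to 60 N. Pads are 20 mm wide; open, the fingers measure 115 mm over their backs; the gripper's body (75 mm by 178 mm) begins 61 mm behind the grasp point.
Start: joints at [-1.143, 0.423, 1.63, -0, 1.089, -0.019], TCP at [270.066, -563.622, 222.675] pointing down, gripper open.
Joint ranges: [-3, 3], [-0.9, 2.11], [0.09, 2.58], [-1.31, 4.45], [0.11, 2.69], [-2.54, 2.54]. Speed limits (rad/s): [2.39, 2.39, 3.01, 3.14, 3.14, 3.14].

### API

Orientations are given as a rotation vector (axis times angle).
In Python, from workcell import ctrl, get_image, close_job, finder gives the robot as it stands.
- The arm moves only by the tool servo_tool, never from a script. Its argument "deltas" is a list of rows, each a list of 2 entries, a list of its own where there are three numbers: the shift along the tool's x, y, z in mm, then the turn, a rotation vector about the tool's x, y, z in rad. A call has 1 to 5 rows; each row is the pose to reach, as a shift and turn from the pose commanded when the call began, along the tool's axes at that moment; what a row does not reach only later rows make up. A row lasts 1/12 s, in which the tool goes at most 41.7 mm and 7.16 degrees, less where a joint would pass 70% of its speed; a pose out of reach is approached as far as the arm can. A call with a gripper value outside its range is refused whole. "grip" is the closure, from -1 (fully open) to 1 (shut), so that 0 is half open, set as the call begins (left out, the last holds). The fingers move at their own pace and stop on an object; the grip force is fixed at half the most. Time passes only in rows, so rows that repeat a pose let the fingers close. It gives the time, the measured TCP pose, the force, the opening and the grip force at its end, in the units of the state.
- ctrl.get_obs(): the state, without advancing time (a new reading comes with each control period).
- get_image(name): name is "scene" or "top" or "wrist"; returns a dict with "frame" (400x640x3 uint8, blue, green, red), "depth" (400x640 float32, mm along the optical axis (not along the pixel's ray), 0 where there is no reading), "K" (3x3 intrinsics, pixels), "dist" ([k1, k2, p1, p2, k3] as OpenCV has them; the pictures are not rectified), "pose" (4x4, takes a point from camera to world coordinates). Camera axes: x right, y down, z forward; pixel columns grow to the right and rows downward; lengths in mm; the calibration is good to about 2 mm. A picture is of the moment at which its call begins.
- close_job(): hands the job in; it is judged then, once.
Trained networks look in a picture, given as the dict that the camera call returned (one of the last four; its "shot" number tells which), for a name from the list of things; names that differ only in an ending like _2 or _b are one class to them, and where a whole thing is asked for, a point or a joint stands for the part that bears it (a point fixed in the world has none). Each returns a list of dicts, best first, with "score" (0 to 1); they miss things now and then, are a little off and sometimes report something else, mostly with a low value. They report only what shows in the picture. A call takes as long as a camera call.
- finder.search_frame(query, picture): "rect" ([centre column, centre row, width, height] as shares, 0 to 1, of the picture: columns of its width, rows of its height, round what is visible of it).
- finder.silhouettes(query, picture): "mask" (400x640 bool, what is visible of it) and "rect" ([centre column, centre row, width, height] as shares, 0 to 1, of the picture: columns of its width, rows of its height, round what is visible of it).
The state is a dict: "t": time; "qpos": joint angles; "qvel": joint speeds; "joint_torque": joint torques, N m; "ee_pos": TCP position; "orientation": TCP orientation; "ft_force": force on the tool from outside, world axes, zero at the start; "moment": the same for the moment, N m; "width": finger opening in mm; "grasp_force": force on a finger pad.
Only numpy, scipy, OpenCV 4.12 (cv2) and the standard library are available. Lean on these libraries where they do the work, as an engineer would, in place of code of your own. Each camera call takes 0.05 s, during which the arm holds its last target. There are 200 camera calls.

### The job

Push the gearbox lever out of its park slot, along the cross channel and fully home into the corner slot marked by the green tag, without putting it into any other colour's slot on the way. Only push it, with a fingertip or the outside of the fingers: never take the knob between the fingers and do not force it. Leave the loose things on the bench and on the gearbox alone, and finish with the robot clear of everything.

Things in the scene. Friction and masses are not known exactly. Their poses are not given: they have to be found in the camera images.
- gearbox: green feed gearbox bolted to the bench, housing 250 (x) by 300 (y) by 120 high (base flange 270 x 320, reaching y -120 to +200 from the origin), grey motor on its +y end to y +300, output stub on its -y end to y -155. Origin on the bench straight below the gate centre. z up; x runs along the slots, roughly away from the robot; y along the cross channel
- gate_center (a point): centre of the aluminium gate plate (184 x 156, 8 thick), on its upper face 128 above the bench; axes as the gearbox. Cut-out: a cross channel along y; at both its ends a slot goes toward +x and one toward -x (four corner slots); from its middle one park slot goes toward -x only, where the lever starts. Toward +x the middle is solid and stops the lever in the channel
- lever_pivot (a point): point the lever tilts about, inside the housing 30 above the bench below the gate centre. About 2 to 5 N at the knob moves the lever; it stays where it is left. Gate walls and slot ends stop it, yielding a few mm when pushed hard
- lever_knob (a point): centre of the black ball knob (36 diameter) on the 12 diameter steel lever, 165 from the pivot. Heights above bench: 195 upright, about 182 in a corner slot. In the gearbox frame: park slot home x -44, y 0; channel x 0 (some 5 of play), its ends y +47 and -47; corner slots fully home x +44 or -44 with y +47 or -47
- gear_shift (a joint): tilt of the lever along the slots, rad: 0 in the cross channel, +0.27 fully home toward gearbox +x, -0.27 fully home toward -x
- cross_shift (a joint): tilt of the lever along the cross channel, rad: 0 in the middle, +0.30 at the gearbox's +y end, -0.30 at its -y end
- green_tag: green disc, 26 across, 4 thick, fixed on the gate plate 128 above the bench, straight beyond the closed end of one corner slot, which it marks: 72 from the gate centre along gearbox x (+ or -) and 47 along gearbox y (+ or -). Which tag marks which slot varies. Origin: centre of its underside
- red_tag: red disc, 26 across, 4 thick, fixed on the gate plate 128 above the bench, straight beyond the closed end of one corner slot, which it marks: 72 from the gate centre along gearbox x (+ or -) and 47 along gearbox y (+ or -). Which tag marks which slot varies. Origin: centre of its underside
- blue_tag: blue disc, 26 across, 4 thick, fixed on the gate plate 128 above the bench, straight beyond the closed end of one corner slot, which it marks: 72 from the gate centre along gearbox x (+ or -) and 47 along gearbox y (+ or -). Which tag marks which slot varies. Origin: centre of its underside
- yellow_tag: yellow disc, 26 across, 4 thick, fixed on the gate plate 128 above the bench, straight beyond the closed end of one corner slot, which it marks: 72 from the gate centre along gearbox x (+ or -) and 47 along gearbox y (+ or -). Which tag marks which slot varies. Origin: centre of its underside
- spare_gear: loose steel gear wheel, 60 across, 20 high, lying on the housing top on the gearbox's +y side; leave alone; origin at its underside
- glue_bottle: loose yellow glue bottle with red cap, 56 across, 150 high; leave alone; origin at its underside
- varnish_tin: loose blue-banded tin, 72 across, 85 high; leave alone; origin at its underside
- tape_roll: loose orange tape roll, 90 across, 24 high; leave alone; origin at its underside
- oak_offcut: loose pale wood offcut, 90 x 45 x 30; leave alone; origin at its underside
- wrench: loose steel spanner lying on the bench; leave alone; origin at its underside centre
- screw_pot: loose red plastic pot, 64 across, 60 high; leave alone; origin at its underside

How it is judged:
By the outcome, as a careful person would: the job done as asked, in the order asked, and still so for the second after the job is handed in, with the robot touching nothing.
It also fails if it takes over 45 s, if anything falls off the work surface, if the arm or the gripper's body presses on something with over 40 N, if the wrist force passes 120 N, or if a joint passes its speed limit or range.

## Working session

There is one attempt and no reset: what is moved stays moved. The work goes in short steps, Python scripts to look and compute and a tool call to move; the robot and the scene stay as the last step left them, time stands still between calls to the robot, and variables do not carry over. Pictures are saved under pics/ and viewed, at most 10 in all, crops included, and the job is handed in when it is done.

Besides the shell and the picture viewer there is one more tool, called after ">>>" as name(argument=value, ...), one argument or row to a line, values as JSON. servo_tool: Moves the arm, as the interface text tells. Its arguments: {"type":"object","properties":{"deltas":{"type":"array","items":{"type":"array"}},"grip":{"type":"number"}},"required":["deltas"]}

```bash
mkdir -p pics
cat > h.py <<'E'
import numpy as np, cv2
from workcell import ctrl,get_image,close_job,finder
def px2w(im,u,v,d=None,z=None):
    K=np.array(im["K"]);P=np.array(im["pose"])
    n=cv2.undistortPoints(np.array([[[u,v]]],float),K,np.array(im["dist"],float))[0,0]
    r=np.array([n[0],n[1],1.])
    if z is not None:
        w=P[:3,:3]@r; d=(z-P[2,3])/w[2]
    return P[:3,:3]@(r*d)+P[:3,3]
def find(im,q,z):
    o=[]
    for f in finder.silhouettes(q,im)[:2]:
        m=f["mask"]; v,u=np.nonzero(m)
        if len(u): o.append((round(f["score"],2),(int(u.mean()),int(v.mean())),px2w(im,u.mean(),v.mean(),z=z).round(0)))
    return o
E
python3 - <<'E'
from h import *
a=get_image("top");b=get_image("scene")
cv2.imwrite("pics/top.png",a["frame"]);cv2.imwrite("pics/scene.png",b["frame"])
for n,im in(("top",a),("scene",b)):
    print(n,np.array(im["pose"])[:3,3].round(0))
    for q,z in [("green_tag",132),("red_tag",132),("blue_tag",132),("yellow_tag",132),("lever_knob",184),("spare_gear",140),("glue_bottle",75),("varnish_tin",85)]: print(q,find(im,q,z))
o=ctrl.get_obs();print(o["ee_pos"],o["orientation"],ctrl.grip_point_offset,o["t"])
E
```

```text
top [ 456.   -3. 1296.]
green_tag []
red_tag [(0.43, (328, 198), array([478., -11., 132.]))]
blue_tag [(0.57, (275, 137), array([654., 133., 132.])), (0.53, (295, 190), array([504.,  78., 132.]))]
yellow_tag [(0.58, (308, 140), array([642.,  40., 132.]))]
lever_knob [(0.67, (314, 179), array([528.,  24., 184.]))]
spare_gear [(0.72, (275, 137), array([652., 132., 140.]))]
glue_bottle [(0.71, (477, 147), array([ 619., -451.,   75.]))]
varnish_tin [(0.73, (477, 203), array([ 456., -445.,   85.]))]
scene [1299. -247. 1012.]
green_tag [(0.67, (455, 215), array([699., 383., 132.])), (0.47, (312, 233), array([621., -52., 132.]))]
red_tag []
blue_tag [(0.61, (176, 246), array([ 536., -437.,  132.])), (0.46, (374, 227), array([659., 131., 132.]))]
yellow_tag [(0.41, (344, 232), array([646.,  37., 132.]))]
lever_knob [(0.52, (326, 196), array([539.,  20., 184.]))]
spare_gear [(0.63, (374, 227), array([665., 126., 140.]))]
glue_bottle [(0.68, (180, 285), array([ 632., -450.,   75.]))]
varnish_tin []
[ 270.07063293 -563.61078281  222.67748147] [-3.06348623e+00 -6.96066798e-01  1.63583798e-05] 18.700000000000003 0.9
```

View pics/top.png

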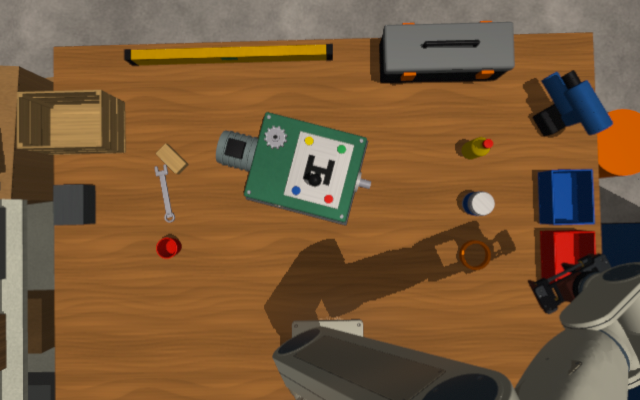

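View pics/scene.png

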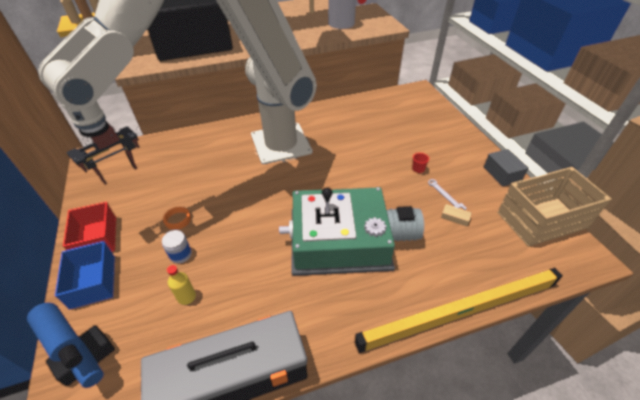

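The top view shows the tags at yellow (309,140), green (341,149), blue (296,190) and red (328,199), and the knob at (314,179). The motor is on the left (+y), so green marks the (+x, −y) slot. The scene view agrees.

```bash
cat >> h.py <<'E'
from scipy.spatial.transform import Rotation as R
def tags(im,roi,z=132):
    hsv=cv2.cvtColor(im["frame"],cv2.COLOR_BGR2HSV);x0,y0,x1,y1=roi;out={}
    for n,(lo,hi) in dict(green=(50,75),yellow=(22,35),blue=(100,125),red=(0,8)).items():
        m=cv2.inRange(hsv,(lo,140,90),(hi,255,255)); k=np.zeros_like(m);k[y0:y1,x0:x1]=m[y0:y1,x0:x1]
        c,l,s,ce=cv2.connectedComponentsWithStats(k)
        if c>1:
            i=1+np.argmax(s[1:,4]);out[n]=(ce[i].round(1),s[i,4],px2w(im,*ce[i],z=z).round(1))
    return out
def gear(t):  # green(72,-47) yellow(72,47) blue(-72,47) red(-72,-47)
    g=dict(green=(72,-47),yellow=(72,47),blue=(-72,47),red=(-72,-47))
    A=np.array([g[k] for k in t],float);B=np.array([t[k][2][:2] for k in t])
    ca,cb=A.mean(0),B.mean(0);a=(A-ca)@[1,1j];b=(B-cb)@[1,1j]
    th=np.angle(np.sum(b*np.conj(a)));Rm=np.array([[np.cos(th),-np.sin(th)],[np.sin(th),np.cos(th)]])
    c=cb-Rm@ca; return c,th,Rm,np.linalg.norm(B-(A@Rm.T+c),axis=1)
def rel(world,worldyaw):
    o=ctrl.get_obs();T=R.from_rotvec(o["orientation"]);tx=T.as_matrix()[:,0];y=np.arctan2(tx[1],tx[0])
    print("delta tool",T.inv().apply(np.array(world)-o["ee_pos"]).round(1),"turn",T.inv().apply([0,0,worldyaw-y]).round(3),"yaw",y.round(3))
E
python3 - <<'E'
from h import *
a=get_image("top");t=tags(a,(285,130,355,207));print(t)
c,th,Rm,e=gear(t);print(c,th,e)
m=finder.silhouettes("lever_knob",a)[0]["mask"];print(np.percentile(a["depth"][m],[1,5,20,50]))
w=[*(c+Rm@[-95,0]),260]
print(w);rel(w,th)
E
```

```text
{'green': (array([341.1, 148.8]), np.int32(42), array([617.3, -50.8, 132. ])), 'yellow': (array([308.8, 140.4]), np.int32(59), array([642.8,  39. , 132. ])), 'blue': (array([295.5, 190. ]), np.int32(44), array([504.7,  78.9, 132. ])), 'red': (array([328.2, 198.6]), np.int32(57), array([478.9, -11.8, 132. ]))}
[560.925  13.825] -0.2776496627956283 [0.31028698 0.38300628 0.19457441 0.18864641]
[1091.72921021 1165.86381836 1170.46904297 1176.94732666]
[np.float64(469.56328034095344), np.float64(39.86412788366373), 260]
delta tool [ 440.7 -458.1  -37.3] turn [-0.    -0.     0.724] yaw 0.447
```

>>> servo_tool(
  deltas=[
    [[27,-28,-12],[0,0,0]],
    [[54,-56,-24],[0,0,0]],
    [[81,-84,-37],[0,0,0]],
    [[108,-112,-37],[0,0,0]],
    [[136,-141,-37],[0,0,0]],
  ],
  grip=1,
)

```text
t: 1.42
ee_pos: [332.3, -376.6, 260.6]
orientation: [3.062, 0.694, 0.002]
ft_force: [0.9, 0.2, 0.2]
width: 57.9
grasp_force: 0.0
```

>>> servo_tool(
  deltas=[
    [[28,-29,0],[0,0,0]],
    [[56,-58,0],[0,0,0]],
    [[84,-87,0],[0,0,0]],
    [[112,-116,0],[0,0,0]],
    [[140,-145,0],[0,0,0]],
  ],
)

```text
t: 1.83
ee_pos: [395.6, -184.7, 260.0]
orientation: [3.063, 0.695, 0.001]
ft_force: [0.9, 0.1, 0.3]
width: 24.5
grasp_force: 0.0
```

>>> servo_tool(
  deltas=[
    [[28,-29,0],[0,0,0.12]],
    [[56,-58,0],[0,0,0.24]],
    [[84,-87,0],[0,0,0.36]],
    [[112,-116,0],[0,0,0.48]],
    [[140,-145,0],[0,0,0.6]],
  ],
)

```text
t: 2.25
ee_pos: [451.1, -19.6, 260.0]
orientation: [3.139, -0.126, 0.001]
ft_force: [0.3, -0.0, 0.8]
width: 0.9
grasp_force: 0.0
```

Run:
```python
from h import *
c=np.array([560.9,13.8]);th=-.278;Rm=np.array([[np.cos(th),-np.sin(th)],[np.sin(th),np.cos(th)]])
rel([*(c+Rm@[-95,0]),260],th);o=ctrl.get_obs();print(o["t"],o["width"],o["ft_force"])
im=get_image("wrist");cv2.imwrite("pics/w1.png",im["frame"])
t=tags(im,(0,0,640,400));print(t)
```

```text
delta tool [ 13.6 -60.7   0. ] turn [-0.    -0.     0.198] yaw -0.08
2.25 0.8645177195464723 [ 0.32922285 -0.0267529   0.80624759]
{'yellow': (array([626.7,  21.7]), np.int32(1026), array([ 591.1, -317.1,  132. ])), 'blue': (array([214.4, 147.6]), np.int32(403), array([506.1,  79.7, 132. ])), 'red': (array([ 16.8, 262.5]), np.int32(1367), array([396.2, 335.2, 132. ]))}
```

View pics/w1.png

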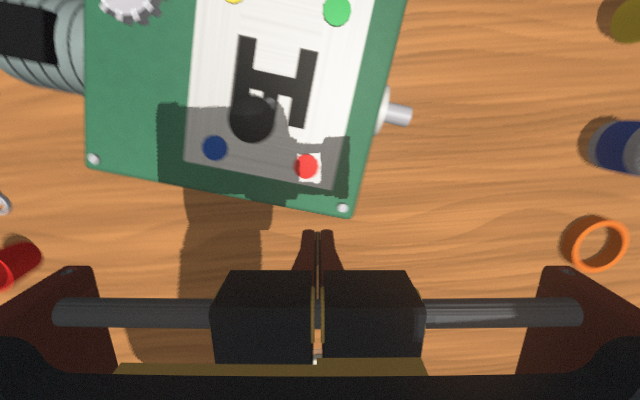

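The wrist view confirms it: green at (337,10) is at the far right (+x, −y), red at (307,166), blue at (214,147), knob at (252,118). Next I finish the alignment behind the knob.

>>> servo_tool(
  deltas=[
    [[7,-30,0],[0,0,0.1]],
    [[10,-52,0],[0,0,0.124]],
    [[10,-52,0],[0,0,0.124]],
    [[10,-52,0],[0,0,0.124]],
  ],
)

```text
t: 2.63
ee_pos: [464.7, 30.4, 259.6]
orientation: [3.126, -0.307, -0.0]
ft_force: [1.1, -0.9, 0.6]
width: 0.3
grasp_force: 0.0
```

Run:
```python
from h import *
c=np.array([560.9,13.8]);th=-.278;Rm=np.array([[np.cos(th),-np.sin(th)],[np.sin(th),np.cos(th)]])
rel([*(c+Rm@[-95,0]),260],th)
im=get_image("wrist")
t=tags(im,(0,0,640,260));print(t)
for f in finder.silhouettes("lever_knob",im)[:2]:
    m=f["mask"];v,u=np.nonzero(m);p=px2w(im,u.mean(),v.mean(),z=182);print(f["score"],u.mean(),v.mean(),p,Rm.T@(p[:2]-c),np.percentile(im["depth"][m],[1,5,50]))
```

```text
delta tool [  3.  -10.2  -0.4] turn [ 0.    -0.     0.082] yaw -0.196
{'yellow': (array([268.6,   8.3]), np.int32(468), array([639.2,  40. , 132. ])), 'blue': (array([263. , 163.9]), np.int32(431), array([505.2,  78.8, 132. ])), 'red': (array([354.7, 171.3]), np.int32(445), array([479.5, -11.1, 132. ]))}
0.57 309.89832466782207 132.68746389370307 [528.72243212  24.17056982 182.        ] [-33.78817609   1.14181847] [205.95077515 207.08678436 211.69229126]
```

>>> servo_tool(
  deltas=[
    [[3,-10,0],[0,0,0.082]],
    [[3,-10,30],[0,0,0.082]],
    [[3,-10,60],[0,0,0.082]],
    [[3,-10,86],[0,0,0.082]],
    [[3,-10,86],[0,0,0.082]],
  ],
)

```text
t: 3.15
ee_pos: [466.1, 37.6, 169.8]
orientation: [3.109, -0.442, -0.012]
ft_force: [-1.1, -0.5, 0.1]
width: 0.4
grasp_force: 0.0
```

```bash
cat >> h.py <<'E'
def st():
    c=np.array([560.9,13.8]);th=-.278;Rm=np.array([[np.cos(th),-np.sin(th)],[np.sin(th),np.cos(th)]])
    o=ctrl.get_obs();print("t",o["t"],"gear xy",(Rm.T@(o["ee_pos"][:2]-c)).round(1),"z",o["ee_pos"][2].round(1),"F gear",(Rm.T@o["ft_force"][:2]).round(1),"yaw err",end=" ");rel([*(c+Rm@[-95,0]),172],th)
    im=get_image("top")
    for f in finder.silhouettes("lever_knob",im)[:1]:
        m=f["mask"];v,u=np.nonzero(m);p=px2w(im,u.mean(),v.mean(),z=185);print("knob",f["score"],(u.mean(),v.mean()),(Rm.T@(p[:2]-c)).round(1))
    return im
E
python3 -c "
from h import *
st()"
```

```text
t 3.15 gear xy [-97.7  -3.1] z 169.8 F gear [-0.9 -0.8] yaw err delta tool [ 2.6 -3.1 -2.2] turn [-0.     0.    -0.004] yaw -0.282
knob 0.56 (np.float64(313.32), np.float64(176.32)) [-25.7   6.3]
```

>>> servo_tool(
  deltas=[
    [[12,-3,0],[0,0,0]],
    [[24,-3,0],[0,0,0]],
    [[34,-3,0],[0,0,0]],
    [[42,-3,0],[0,0,0]],
    [[50,-3,0],[0,0,0]],
  ],
)

```text
t: 3.67
ee_pos: [519.2, 27.6, 174.5]
orientation: [-3.11, 0.441, -0.0]
ft_force: [-3.2, 0.1, 1.6]
width: 0.3
grasp_force: 1.5
```

>>> servo_tool(
  deltas=[
    [[6,0,0],[0,0,0]],
    [[11,0,0],[0,0,0]],
    [[15,0,0],[0,0,0]],
    [[15,0,0],[0,0,0]],
  ],
)

```text
t: 4.0
ee_pos: [533.5, 23.6, 173.6]
orientation: [3.11, -0.44, 0.0]
ft_force: [-2.6, 0.6, 1.5]
width: 0.5
grasp_force: 0.8
```

Run:
```python
from h import *
st()
im=get_image("wrist");cv2.imwrite("pics/w2.png",im["frame"])
```

```text
t 4.0 gear xy [-29.1   1.9] z 173.6 F gear [-2.6 -0.1] yaw err delta tool [-65.9   2.1   1.6] turn [ 0.     0.    -0.003] yaw -0.281
```

View pics/w2.png

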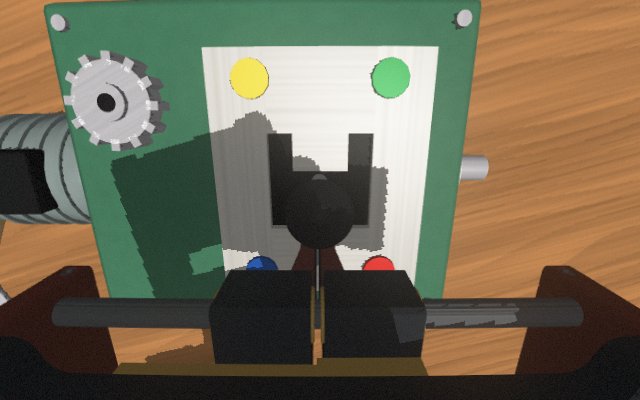

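Knob is at about (319,212) in front of the fingers, near the cross channel, and the green tag is at (390,78). I measure the knob by its depth.

```bash
cat >> h.py <<'E'
def knob(im,box,z):
    c=np.array([560.9,13.8]);th=-.278;Rm=np.array([[np.cos(th),-np.sin(th)],[np.sin(th),np.cos(th)]])
    D=im["depth"];pts=[]
    for v in range(box[1],box[3],2):
        for u in range(box[0],box[2],2):
            if D[v,u]>0:
                p=px2w(im,u,v,d=D[v,u])
                if z-14<p[2]<z+24: pts.append(p)
    P=np.array(pts);P[:,:2]=(P[:,:2]-c)@Rm
    from scipy.optimize import least_squares
    f=lambda q:np.linalg.norm(P-q,axis=1)-18
    r=least_squares(f,[*P[:,:2].mean(0),z],loss="soft_l1");print("knob fit",r.x.round(1),len(P),np.abs(r.fun).mean().round(2))
E
python3 - <<'E'
from h import *
im=get_image("wrist");knob(im,(288,180,352,238),192)
E
```

```text
knob fit [ -0.9   1.2 194.4] 821 0.35
```

>>> servo_tool(
  deltas=[
    [[-15,0,0],[0,0,0]],
    [[-28,-10,0],[0,0,0]],
    [[-28,-35,0],[0,0,0]],
    [[-28,-56,0],[0,0,0]],
    [[-5,-58,0],[0,0,0]],
  ],
)

```text
t: 4.62
ee_pos: [542.2, 84.0, 173.7]
orientation: [-3.111, 0.436, 0.002]
ft_force: [-0.3, -0.1, -0.1]
width: 0.3
grasp_force: 0.0
```

>>> servo_tool(
  deltas=[
    [[20,0,0],[0,0,0]],
    [[33,0,0],[0,0,0]],
    [[33,0,0],[0,0,0]],
    [[33,0,0],[0,0,0]],
  ],
)

```text
t: 4.95
ee_pos: [575.7, 71.8, 173.4]
orientation: [-3.11, 0.441, 0.0]
ft_force: [-0.7, -0.9, 0.6]
width: 0.3
grasp_force: 0.0
```

Run:
```python
from h import *
st()
im=get_image("wrist");cv2.imwrite("pics/w3.png",im["frame"])
```

```text
t 4.95 gear xy [-1.7 59.8] z 173.4 F gear [-0.4 -1. ] yaw err delta tool [-93.1  60.2   1.4] turn [-0.     0.    -0.004] yaw -0.282
```

View pics/w3.png

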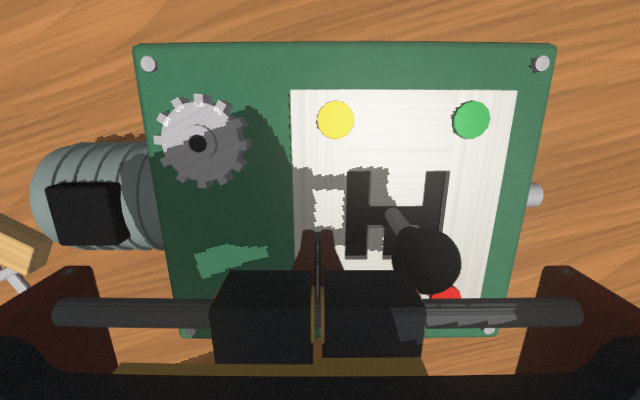

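The finger is on the +y side of the knob (426,258), the lever still stands in the channel (397,218), and the spare gear is clear at (200,140).

Run:
```python
from h import *
im=get_image("wrist");knob(im,(392,226,462,268),192)
```

```text
knob fit [ -0.9   1.5 194.5] 577 0.39
```

>>> servo_tool(
  deltas=[
    [[1,12,0],[0,0,0]],
    [[1,24,0],[0,0,0]],
    [[1,35,0],[0,0,0]],
    [[1,44,0],[0,0,0]],
    [[1,52,0],[0,0,0]],
  ],
)

```text
t: 5.57
ee_pos: [562.2, 20.4, 174.1]
orientation: [-3.11, 0.442, -0.001]
ft_force: [-0.3, 2.6, 1.6]
width: 0.1
grasp_force: 1.3
```

>>> servo_tool(
  deltas=[
    [[0,6,0],[0,0,0]],
    [[0,11,0],[0,0,0]],
    [[0,14,0],[0,0,0]],
    [[0,14,0],[0,0,0]],
  ],
)

```text
t: 5.9
ee_pos: [558.1, 7.4, 173.4]
orientation: [3.11, -0.441, -0.001]
ft_force: [0.3, -0.2, 0.6]
width: 0.3
grasp_force: 0.0
```

Run:
```python
from h import *
st()
im=get_image("wrist");cv2.imwrite("pics/w4.png",im["frame"])
```

```text
t 5.9 gear xy [-0.9 -6.9] z 173.4 F gear [ 0.4 -0.1] yaw err delta tool [-94.1  -6.6   1.5] turn [-0.     0.    -0.004] yaw -0.282
knob 0.68 (np.float64(476.35059760956176), np.float64(147.84262948207171)) [ 158.  -394.1]
```

View pics/w4.png

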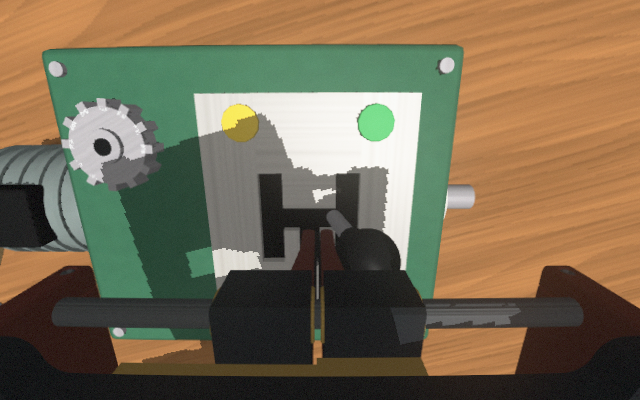

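Knob is at about (367,255) next to the fingers and the lever (335,222) is nearing the −y end; the green slot is the one at (348,185).

Run:
```python
from h import *
im=get_image("wrist");knob(im,(342,226,402,268),190)
```

```text
knob fit [ -1.  -33.8 190.7] 500 0.39
```

>>> servo_tool(
  deltas=[
    [[0,5,0],[0,0,0]],
    [[0,9,0],[0,0,0]],
    [[0,12.5,0],[0,0,0]],
    [[0,12.5,0],[0,0,0]],
  ],
)

```text
t: 6.43
ee_pos: [554.7, -4.5, 173.6]
orientation: [3.11, -0.441, -0.001]
ft_force: [-0.9, 0.1, -0.6]
width: 0.6
grasp_force: 0.2
```

Run:
```python
from h import *
st()
im=get_image("wrist");knob(im,(342,226,402,268),190)
```

```text
t 6.4333 gear xy [ -1.  -19.3] z 173.6 F gear [-0.9 -0.2] yaw err delta tool [-94.1 -18.9   1.6] turn [-0.     0.    -0.004] yaw -0.282
knob fit [ -1.  -45.9 187.7] 499 0.37
```

>>> servo_tool(
  deltas=[
    [[0,-16,0],[0,0,0]],
    [[-25,-18,0],[0,0,0]],
    [[-52,-18,3],[0,0,0]],
    [[-55,8,5],[0,0,0]],
    [[-55,27,5],[0,0,0]],
  ],
)

```text
t: 7.0
ee_pos: [492.6, -14.2, 168.3]
orientation: [3.111, -0.435, -0.003]
ft_force: [1.2, 0.3, -0.4]
width: 0.3
grasp_force: 0.0
```

>>> servo_tool(
  deltas=[
    [[0,0,0],[0,0,0]],
    [[0,0,0],[0,0,0]],
  ],
)

```text
t: 7.17
ee_pos: [494.9, -15.0, 169.0]
orientation: [-3.11, 0.443, -0.001]
ft_force: [0.0, -0.5, 0.4]
width: 0.3
grasp_force: 0.0
```

Run:
```python
from h import *
st()
im=get_image("wrist");knob(im,(285,150,360,240),188);cv2.imwrite("pics/w5.png",im["frame"])
```

```text
t 7.1667 gear xy [-55.6 -45.8] z 169.0 F gear [ 0.2 -0.5] yaw err delta tool [-39.7 -45.6  -3. ] turn [ 0.    -0.    -0.005] yaw -0.283
knob 0.61 (np.float64(171.7261663286004), np.float64(159.2210953346856)) [-77.7 385.6]
knob fit [ -1.3 -46.1 187.7] 803 1.88
```

View pics/w5.png

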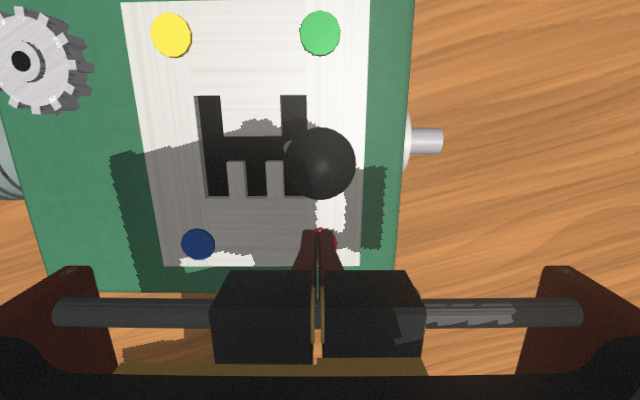

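The knob (320,162) is at the −y channel end, straight between the finger (318,235) and the green tag (320,33). Now I push toward +x.

>>> servo_tool(
  deltas=[
    [[14,0,0],[0,0,0]],
    [[26,0,0],[0,0,0]],
    [[36,0,0],[0,0,0]],
    [[45,0,0],[0,0,0]],
    [[53,0,0],[0,0,0]],
  ],
)

```text
t: 7.73
ee_pos: [546.4, -29.1, 168.5]
orientation: [-3.11, 0.44, 0.001]
ft_force: [-0.9, 1.6, -0.8]
width: 0.3
grasp_force: 1.1
```

>>> servo_tool(
  deltas=[
    [[6,0,0],[0,0,0]],
    [[11,0,0],[0,0,0]],
    [[15,0,0],[0,0,0]],
    [[15,0,0],[0,0,0]],
  ],
)

```text
t: 8.07
ee_pos: [560.5, -33.7, 168.4]
orientation: [3.11, -0.44, -0.0]
ft_force: [-0.4, 0.6, -0.4]
width: 0.7
grasp_force: 0.7
```

Run:
```python
from h import *
st()
im=get_image("wrist");knob(im,(285,170,355,240),182);cv2.imwrite("pics/w6.png",im["frame"])
```

```text
t 8.0667 gear xy [ 12.6 -45.8] z 168.4 F gear [-0.6  0.4] yaw err delta tool [-107.7  -45.4   -3.6] turn [-0.     0.    -0.003] yaw -0.281
knob fit [ 40.7 -44.6 182.8] 839 0.35
```

View pics/w6.png

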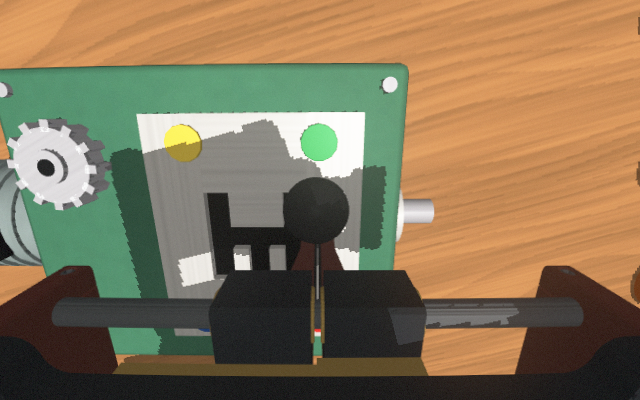

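The knob (317,210) is in the green slot, about 3 mm short of home. I push in small increments until the stop is felt.

>>> servo_tool(
  deltas=[
    [[2,0,0],[0,0,0]],
    [[3.5,0,0],[0,0,0]],
    [[3.5,0,0],[0,0,0]],
  ],
)

```text
t: 8.47
ee_pos: [563.4, -34.4, 168.7]
orientation: [3.111, -0.44, -0.0]
ft_force: [-1.3, 0.4, -0.5]
width: 0.7
grasp_force: 1.0
```

>>> servo_tool(
  deltas=[
    [[1,0,0],[0,0,0]],
    [[1,0,0],[0,0,0]],
  ],
)

```text
t: 8.63
ee_pos: [564.1, -34.6, 168.6]
orientation: [-3.111, 0.44, 0.001]
ft_force: [-2.6, 0.2, -0.6]
width: 0.5
grasp_force: 1.3
```

Run:
```python
from h import *
st()
im=get_image("wrist");knob(im,(285,170,355,240),182)
```

```text
t 8.6333 gear xy [ 16.4 -45.7] z 168.6 F gear [-2.6 -0.5] yaw err delta tool [-111.6  -45.3   -3.4] turn [-0.     0.    -0.003] yaw -0.281
knob fit [ 44.  -44.4 181.9] 821 0.34
```

>>> servo_tool(
  deltas=[
    [[1,0,0],[0,0,0]],
    [[1,0,0],[0,0,0]],
  ],
)

```text
t: 8.95
ee_pos: [564.9, -34.8, 168.5]
orientation: [-3.111, 0.44, 0.002]
ft_force: [-2.8, 2.7, -1.0]
width: 0.8
grasp_force: 2.0
```

>>> servo_tool(
  deltas=[
    [[1,0,0],[0,0,0]],
    [[1,0,0],[0,0,0]],
  ],
)

```text
t: 9.12
ee_pos: [565.6, -35.0, 168.4]
orientation: [-3.11, 0.44, 0.003]
ft_force: [-4.9, 2.5, -1.6]
width: 0.8
grasp_force: 2.7
```

Force is rising, so it's at the stop. I back off, go up, and check.

>>> servo_tool(
  deltas=[
    [[-8,0,0],[0,0,0]],
    [[-25,0,0],[0,0,0]],
    [[-45,0,0],[0,0,0]],
    [[-60,0,0],[0,0,0]],
    [[-60,0,0],[0,0,0]],
  ],
)

```text
t: 9.53
ee_pos: [506.8, -18.2, 169.0]
orientation: [3.111, -0.439, 0.001]
ft_force: [-0.3, 0.4, -0.3]
width: 0.8
grasp_force: 0.0
```

Run:
```python
from h import *
st()
im=get_image("wrist");knob(im,(285,90,355,170),182);cv2.imwrite("pics/w7.png",im["frame"])
```

```text
t 9.5333 gear xy [-43.2 -45.6] z 169.0 F gear [-0.4  0.3] yaw err delta tool [-51.9 -45.5  -3. ] turn [ 0.     0.    -0.003] yaw -0.281
knob 0.46 (np.float64(477.810641627543), np.float64(203.61971830985917)) [  15.  -434.3]
knob fit [ 44.3 -44.4 182.1] 723 0.39
```

View pics/w7.png

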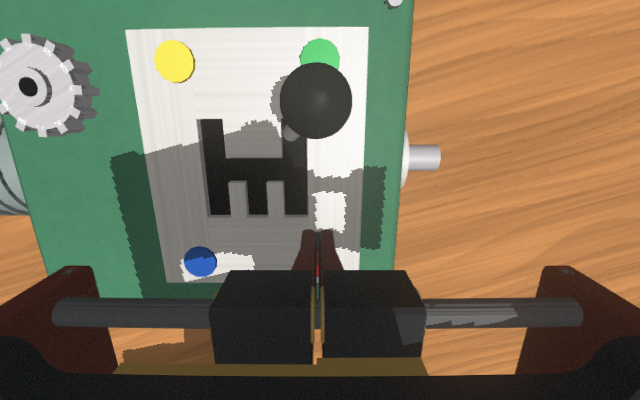

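The lever leans fully into the green slot, with the knob at (316,100) measured at x 44.3. I now lift clear and hand in.

>>> servo_tool(
  deltas=[
    [[-10,0,-30],[0,0,0]],
    [[-20,0,-65],[0,0,0]],
    [[-35,0,-100],[0,0,0]],
    [[-45,0,-120],[0,0,0]],
    [[-45,0,-120],[0,0,0]],
  ],
)

```text
t: 10.1
ee_pos: [467.9, -6.1, 293.6]
orientation: [-3.11, 0.44, -0.014]
ft_force: [-0.3, -0.6, -0.2]
width: 0.1
grasp_force: 0.0
```

>>> servo_tool(
  deltas=[
    [[0,0,0],[0,0,0]],
    [[0,0,0],[0,0,0]],
  ],
)

```text
t: 10.27
ee_pos: [466.0, -6.3, 288.1]
orientation: [3.11, -0.441, 0.0]
ft_force: [-0.3, 0.4, -0.6]
width: 0.5
grasp_force: 0.0
```

Run:
```python
from h import *
o=ctrl.get_obs();print(o["ee_pos"],o["ft_force"]);print(close_job())
```

```text
[465.96317643  -6.31113924 288.10866748] [-0.27509529  0.43639636 -0.59586023]
the job is handed in; nothing more can be done
None
```

The lever is fully home in the green-tagged slot (+x, −y; knob measured at x 44.3, y −44.4 in the gearbox frame), moved only by pushing and without entering another colour's slot; the robot is clear, and the job was handed in at about 10 s.

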